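# Hold a loupe in focus over a pottery sherd

## Task

The sherd's hinged plate on the examination stand is standing up at a slant: first press the plate fully down so that the sherd lies level, without touching the sherd. Then pick up the hand loupe and hold it level and still with its lens centred over the sherd and at the height shown by the brass pointer on the stand's post, held by the gripper alone and with the pointer left where it is set. Finish while still holding the loupe there (do not put it down), and leave the other objects on the table where they are.

Things in the scene. Friction and masses are not known exactly. Their poses are not given: they have to be found in the camera images.
- stage: Examination stand, fixed: a grey base block 150 (x) x 110 (y) x 30 mm; origin at the centre of its underside on the table, x from the plate's free edge towards its hinge. On a low foot 14 mm high, on its +y side, stands a steel post 10 mm thick at x +30, y +95 mm, top 165 mm above the table. The stand's position and yaw (within 0.45 rad) vary, and it may be left or right of the loupe.
- plate (a joint): Hinge of the stand's aluminium plate (140 x 100 x 6 mm) in rad: 0 = fully down and level (a firm stop), larger = free edge (the stand's -x edge, towards the robot) raised; starts between 0.2 and 0.4. The hinge line runs along the stand's y axis at x +68 mm, z 35 mm. Stiff: it stays where left, about 2 N down near the free edge moves it.
- plate_press (a point): Point on the plate's top face in the bare strip along its free edge, 19 mm in from that edge and mid-width, where to press; when the plate is down it lies at stand x -54, y 0, z 38 mm. The sherd's nearest edge is 41 mm further towards the hinge.
- sherd_top (a point): Centre of the top face of the sherd (a small pale dot 8 mm wide). The sherd is a terracotta pottery fragment about 47 x 55 x 8 mm fixed on the plate, fragile: nothing may touch it. z is the plate's normal; with the plate down it lies at stand x +10, y 0, z 46 mm.
- pointer_tip (a point): Tip of the brass pointer (a collar 20 mm wide and 12 mm tall on the post, with a level pin towards the sherd): marks the height for the middle of the lens. It lies at stand x +30, y +51 mm, and 106 to 146 mm above the table, set anew each time; it slides on the post if pushed with about 6 N.
- loupe: Hand loupe lying flat on the table, 170 mm long, 90 to 145 g, free: black handle 100 mm long, 16 mm wide, 22 mm tall with flat sides, and a round dark steel rim with a clear lens. Origin on the underside, 42 mm from the lens end of the handle; x along the handle towards the lens, z up out of its upper side; level when z is upright. The handle runs from x -58 to +42 mm.
- loupe_grip (a point): Grip point in the middle of the handle's section, at loupe x +15 mm, 11 mm above the underside, almost at the centre of mass (x +18 mm).
- loupe_lens (a point): Centre of the lens, at loupe x +80 mm (65 mm from the grip point), 10 mm above its underside; the rim is 64 mm across and 18 mm tall.
- vase_small: Small pale vase, 63 mm tall, 46 mm wide; bystander, origin under its centre.
- vase_large: Larger pale vase, 83 mm tall, 60 mm wide; bystander, origin under its centre.
- bangle: Dark bangle, a ring 72 mm across and 10 mm tall lying flat; bystander, origin under its centre.
- figure_a: Figurine with a pointed hat, 124 mm tall, 44 mm wide; bystander, origin under its centre.
- figure_b: Figurine with a brimmed hat, 118 mm tall, 44 mm wide; bystander, origin under its centre.
- bottle: Small clear bottle, 52 mm tall, 28 mm wide; bystander, origin under its centre.
- brush: Brush with a wooden handle lying flat on the table near the robot; bystander.

How it is judged:
By the outcome, as a careful person would: the job done as asked, in the order asked, and still so for the second after the job is handed in, while the arm keeps its last pose, push and grip.
It also fails if it takes over 53 s, if anything falls off the work surface, if the arm or the gripper's body presses on something with over 40 N, if the wrist force passes 120 N, or if a joint passes its speed limit or range.

## Robot

A 6-joint arm with a two-finger parallel gripper is mounted at the origin on the work surface. World frame = base frame: x ahead of the robot, y to its left, z up, the work surface at z = 0. Lengths are in m, angles in rad, forces in N, time in s.
With the tool pointing down it reaches from about 0.3 to 0.85 m from the base axis. Payload 5.4 kg.
Tool frame: the origin (TCP) lies on the centre line of the jaws, within the pads' length; the fingertips stand 11 mm ahead of it and the grasp point (between the pads) lies 8 mm behind it; z points along the fingers, y is the line along which they close (so a half turn about z gives the same grasp; the last joint's range is limited). The gripper opens to 85 mm and grips with 20 to 120 N. Pads are 22 mm wide; open, the fingers measure 114 mm over their backs; the gripper's body (76 mm by 85 mm) begins 54 mm behind the grasp point. The pads swing forward as they close: fully open they stand 13 mm farther back than shut.
Start: joints at [-1.415, 0.158, 1.597, -0, 1.386, -0.21], TCP at [0.206, -0.537, 0.242] pointing down, gripper open.
Joint ranges: [-2.91, 2.91], [-0.94, 2.29], [0.18, 2.7], [-1.29, 4.43], [0.17, 2.64], [-3, 3]. Speed limits (rad/s): [2.57, 2.57, 3.14, 3.14, 3.14, 3.14].

## Interface

Orientations are given as a unit quaternion [x, y, z, w].
In Python, from rig import manip, optics gives the robot as it stands (manip), with the cameras (optics).
- The arm moves only by the tool nudge_tcp, called as name(argument=value, ...) on one line, values as JSON. Schema: {"type":"object","properties":{"motion":{"type":"object","properties":{"ticks":{"type":"array","items":{"type":"array","items":{"type":"number"},"minItems":7,"maxItems":7},"minItems":1,"maxItems":10}},"additionalProperties":false,"required":["ticks"]},"squeeze":{"type":"number"},"only":{"type":"string"},"quiet":{"type":"boolean"},"lines":{"type":"string"}},"required":["motion"],"additionalProperties":false}. motion is an object whose key "ticks" holds a list of rows, 1 to 10 of them, each of 7 numbers: dx, dy, dz in m, then a rotation vector rx, ry, rz in rad, then the opening from 0.0 (shut) to 1.0 (fully open); each row is the pose to reach, as a shift and turn from the pose commanded when the call began, along the tool's axes at that moment; what a row does not reach only later rows make up. A row lasts 1/10 s, in which the tool goes at most 0.05 m and 0.15 rad, less where a joint would pass 70% of its speed; a pose out of reach is approached as far as the arm can. The fingers move at their own pace and stop on an object; squeeze is the grip in N (left out, the last holds). Time passes only in rows, so rows that do not move let the fingers close. The tool returns the time, the measured TCP pose, the force, the opening and the grip force at its end. only (a regular expression) keeps the lines of the reply that match it, lines (a string "A,B") keeps lines A to B, and quiet returns only ok. Input that does not fit is refused with a message, and nothing moves.
- manip.get_obs(): the state, without advancing time (a new reading comes with each control period).
- optics.camera(name): name is "side" or "top" or "wrist"; returns a dict with "frame" (384x512x3 uint8, blue, green, red), "camera_matrix" (3x3 intrinsics, pixels), "rvec" (rotation vector, rad) and "tvec" (3), from world to camera coordinates, as OpenCV has them. Camera axes: x right, y down, z forward; pixel columns grow to the right and rows downward; lengths in m; the calibration is good to about 2 mm. A picture is of the moment at which its call begins. There is no depth.
- manip.job_done(): hands the job in; it is judged then, once.
The state is a dict: "time_s": time; "joint_pos": joint angles; "joint_velocities": joint speeds; "joint_torque": joint torques, N m; "ee_pos": TCP position; "eef_rot": TCP orientation; "wrist_force": force on the tool from outside, world axes, zero at the start; "ft_torque": the same for the moment, N m; "opening": opening from 0.0 (shut) to 1.0 (fully open); "gripper_force": force on a finger pad.
Only numpy, scipy, OpenCV 4.12 (cv2) and the standard library are available. Lean on these libraries where they do the work, as an engineer would, in place of code of your own. Each camera call takes 0.05 s, during which the arm holds its last target. There are 200 camera calls.

## Working session

There is one attempt and no reset: what is moved stays moved. The work goes in short steps, Python scripts to look and compute and a tool call to move; the robot and the scene stay as the last step left them, time stands still between calls to the robot, and variables do not carry over. Pictures are saved under pics/ and viewed, at most 10 in all, crops included, and the job is handed in when it is done.

```bash
ls; mkdir -p pics; python3 - <<'E'
from rig import manip, optics
import cv2,json
o=manip.get_obs();print({k:o[k] for k in('time_s','ee_pos','eef_rot','opening')})
for n in('side','top','wrist'):
    c=optics.camera(n);cv2.imwrite(f'pics/a_{n}.png',c['frame']);print(n,c['camera_matrix'],c['rvec'],c['tvec'])
E
```

```text
pics
rig.py
{'time_s': 0.0, 'ee_pos': array([ 0.2055589 , -0.53635973,  0.24128042]), 'eef_rot': array([ 9.83316698e-01,  1.81899165e-01,  2.90639262e-05, -9.81936502e-04]), 'opening': 0.9952256213166214}
side [[362.9704052    0.         252.27167226]
 [  0.         362.9704052  194.3361088 ]
 [  0.           0.           1.        ]] [ 0.58599472 -2.64245274  1.17750646] [0.49791818 0.21468705 0.73424001]
top [[360.17460652   0.         255.72082514]
 [  0.         360.17460652 196.7093053 ]
 [  0.           0.           1.        ]] [ 2.15362485 -2.10463997  0.20080883] [-0.01712604  0.58626306  0.82413518]
wrist [[323.73255623   0.         260.54691893]
 [  0.         323.73255623 189.24739228]
 [  0.           0.           1.        ]] [-2.38408094  1.63846501  0.24202178] [-0.57486336 -0.03714027  0.37873228]
```

View pics/a_top.png

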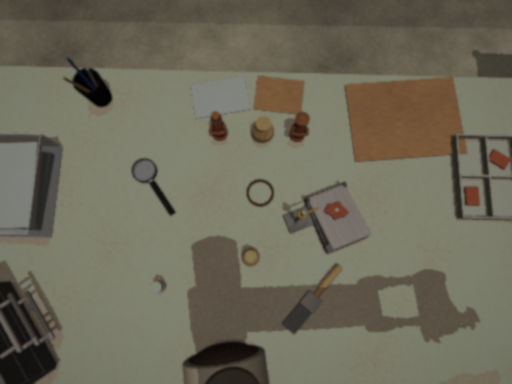

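View pics/a_side.png

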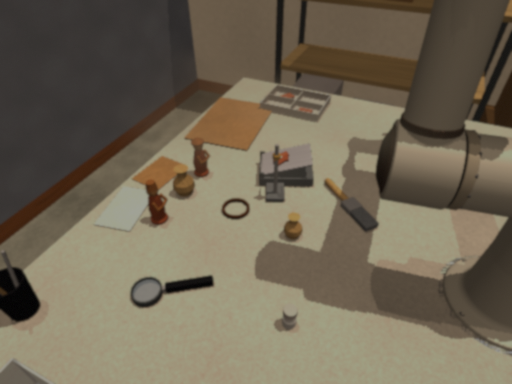

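The top view shows the loupe (lens at about (144,170), handle end at (173,213)). It also shows the stand (sherd at about (336,210), post foot at about (297,218)) and the bystanders, all clear of the arm. In the side view the loupe lens is at (146,291), the handle end at (213,281) and the post at about (276,170).

```bash
cat > h.py <<'E'
import numpy as np, cv2
from scipy.spatial.transform import Rotation as R
from rig import manip, optics
def cam(n,save=None):
    c=optics.camera(n)
    if save: cv2.imwrite(f'pics/{save}.png',c['frame'])
    c['R']=cv2.Rodrigues(np.array(c['rvec'],float))[0]; c['C']=-c['R'].T@np.array(c['tvec']).ravel(); return c
def ray(c,uv):
    d=c['R'].T@np.linalg.inv(c['camera_matrix'])@np.array([uv[0],uv[1],1.]); return d/np.linalg.norm(d)
def onz(c,uv,z):
    d=ray(c,uv); return c['C']+d*(z-c['C'][2])/d[2]
def tri(*obs):   # (cam,uv) pairs -> point, residual (m)
    A=[];b=[]
    for c,uv in obs:
        d=ray(c,uv);P=np.eye(3)-np.outer(d,d);A.append(P);b.append(P@c['C'])
    X=np.linalg.lstsq(np.vstack(A),np.hstack(b),rcond=None)[0]
    return X,[np.linalg.norm(P@X-q) for P,q in zip(A,b)]
def proj(c,X): 
    p=c['camera_matrix']@(c['R']@np.array(X)+np.array(c['tvec']).ravel()); return p[:2]/p[2]
def tool(dw):  # world shift -> tool axes
    return R.from_quat(manip.get_obs()['eef_rot']).inv().apply(dw)
def blobs(m,amin=30):
    n,l,s,ce=cv2.connectedComponentsWithStats(m.astype('uint8'))
    return [(ce[i].round(1),s[i]) for i in range(1,n) if s[i][4]>amin],l
E
python3 - <<'E'
from h import *
t=cam('top');s=cam('side')
for n,c in(('top',t),('side',s)):
    print(n,c['C'].round(3))
    f=c['frame'].astype(int)
    hsv=cv2.cvtColor(c['frame'],cv2.COLOR_BGR2HSV)
    print('dark',[(b[0],b[1][:5]) for b in blobs(f.max(2)<60)[0]])
    print('red',[(b[0],b[1][4]) for b in blobs((hsv[...,1]>130)&((hsv[...,0]<14))&(f[...,2]>100),8)[0]])
for uv in((144,170),(173,213),(154,182),(260,193),(159,284),(251,257),(338,266),(290,328)): print(uv,onz(t,uv,.01).round(3))
print('sherd~',onz(t,(336,210),.06), tri((t,(144,170)),(s,(146,291))),tri((t,(173,213)),(s,(212,281))))
big=cv2.resize(t['frame'][165:265,265:385],None,fx=6,fy=6,interpolation=cv2.INTER_CUBIC)
b2=cv2.resize(s['frame'][135:210,245:325],None,fx=7,fy=7,interpolation=cv2.INTER_CUBIC)
cv2.imwrite('pics/b_top.png',big);cv2.imwrite('pics/b_side.png',b2)
E
```

```text
top [0.428 0.    0.917]
dark [(array([91.3, 85.9]), array([ 68,  59,  44,  48, 990], dtype=int32)), (array([215.6, 126.8]), array([212, 120,  12,  11,  48], dtype=int32)), (array([298.4, 128.2]), array([293, 123,  13,  10,  71], dtype=int32)), (array([456. , 178.2]), array([452, 136,  10,  82, 390], dtype=int32)), (array([483.6, 155.1]), array([480, 137,   8,  37, 161], dtype=int32)), (array([ 45.6, 141.7]), array([ 41, 138,  12,   8,  47], dtype=int32)), (array([ 41.4, 188.7]), array([  29,  151,   26,   79, 1037], dtype=int32)), (array([487.6, 196.5]), array([484, 178,   8,  38, 169], dtype=int32)), (array([161.8, 197.3]), array([150, 181,  25,  34, 217], dtype=int32)), (array([306. , 202.1]), array([304, 198,   5,  11,  31], dtype=int32)), (array([320.3, 233.4]), array([310, 214,  19,  38, 177], dtype=int32)), (array([ 18.2, 305.4]), array([  0, 281,  43,  59, 614], dtype=int32)), (array([ 40.2, 313.6]), array([ 28, 293,  24,  38,  58], dtype=int32)), (array([ 15.6, 323.7]), array([  0, 302,  31,  46, 615], dtype=int32)), (array([296.2, 317.2]), array([283, 302,  28,  30, 431], dt
[... 2007 characters left out ...]
(71)), (array([205.3, 172.5]), np.int32(12)), (array([149.5, 182. ]), np.int32(36)), (array([164. , 201.6]), np.int32(11)), (array([163.9, 218.7]), np.int32(18))]
(144, 170) [0.658 0.287 0.01 ]
(173, 213) [0.548 0.205 0.01 ]
(154, 182) [0.627 0.259 0.01 ]
(260, 193) [ 0.604 -0.015  0.01 ]
(159, 284) [0.372 0.228 0.01 ]
(251, 257) [0.442 0.005 0.01 ]
(338, 266) [ 0.425 -0.211  0.01 ]
(290, 328) [ 0.276 -0.093  0.01 ]
sherd~ [ 0.55738306 -0.19745276  0.06      ] (array([0.65806475, 0.28701831, 0.00894497]), [np.float64(3.934178792786801e-05), np.float64(3.934178792854169e-05)]) (array([0.54819852, 0.20589693, 0.0046359 ]), [np.float64(5.881646407028648e-05), np.float64(5.881646407091042e-05)])
```

View pics/b_top.png

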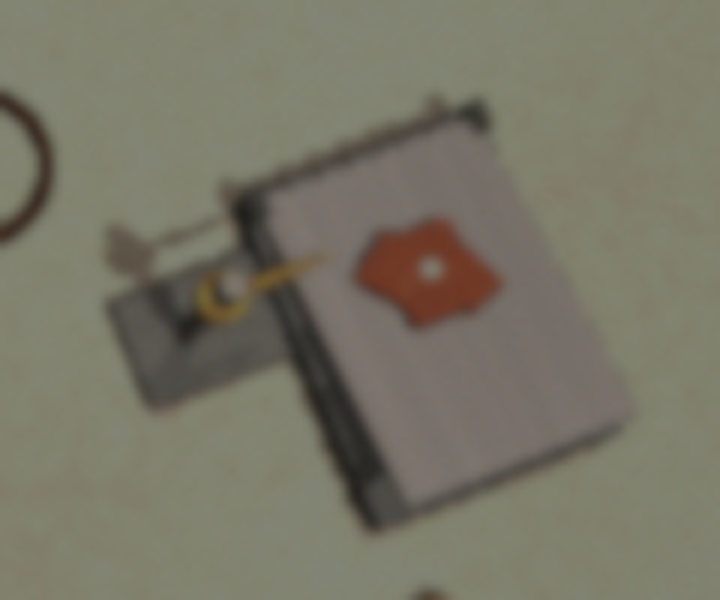

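View pics/b_side.png

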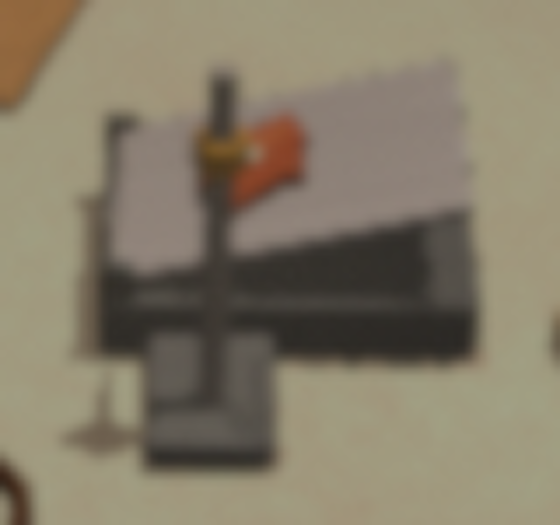

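The crops show the stand yawed about +0.33 rad with its post on the loupe side. In full-image pixels, the sherd dot is at about (337,209.7) top and (281.9,156.9) side, and the pin tip at about (319.5,208) top.

```bash
python3 - <<'E'
from h import *
t=cam('top');s=cam('side');w=cam('wrist')
print('dot',tri((t,(336.8,209.5)),(s,(281.9,156.9))))
print('collar',tri((t,(302.3,213.3)),(s,(276.7,156.7))))
print('hinge ends',onz(t,(265+245/6,165+195/6),.035),onz(t,(265+485/6,165+115/6),.035))
o=manip.get_obs();r=R.from_quat(o['eef_rot'])
print('tool axes',r.as_matrix().round(3)); print('cam in tool',r.inv().apply(w['C']-o['ee_pos']),'\ncam axes in tool',(r.as_matrix().T@w['R'].T).round(2))
E
```

```text
dot (array([ 0.55639314, -0.20042509,  0.05858107]), [np.float64(0.0025542647927032634), np.float64(0.002554264792702938)])
collar (array([ 0.53597826, -0.10791397,  0.12633354]), [np.float64(0.002329010624415539), np.float64(0.0023290106244149666)])
hinge ends [ 0.59085207 -0.12853513  0.035     ] [ 0.6272654  -0.22912986  0.035     ]
tool axes [[ 0.934  0.358 -0.   ]
 [ 0.358 -0.934  0.   ]
 [ 0.    -0.    -1.   ]]
cam in tool [ 0.07336249  0.00069192 -0.13105617] 
cam axes in tool [[ 0.   -0.96 -0.29]
 [ 1.    0.    0.  ]
 [ 0.   -0.29  0.96]]
```

nudge_tcp(motion={"ticks": [[0.4, -0.164, -0.01, 0, 0, 0, 0], [0.4, -0.164, -0.01, 0, 0, 0, 0], [0.4, -0.164, -0.01, 0, 0, 0, 0], [0.4, -0.164, -0.01, 0, 0, 0, 0], [0.4, -0.164, -0.01, 0, 0, 0, 0], [0.4, -0.164, -0.01, 0, 0, 0, 0], [0.4, -0.164, -0.01, 0, 0, 0, 0], [0.4, -0.164, -0.01, 0, 0, 0, 0], [0.4, -0.164, -0.01, 0, 0, 0, 0], [0.4, -0.164, -0.01, 0, 0, 0, 0]]})

```text
time_s: 1.4
ee_pos: [0.5229, -0.2376, 0.2524]
eef_rot: [0.983, 0.184, 0.001, -0.0]
wrist_force: [-0.3, -0.3, -0.7]
opening: 0.003
gripper_force: 0.0
```

```bash
python3 -c "
from h import *
w=cam('wrist','c_w1')"
```

```text
(no output)
```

View pics/c_w1.png

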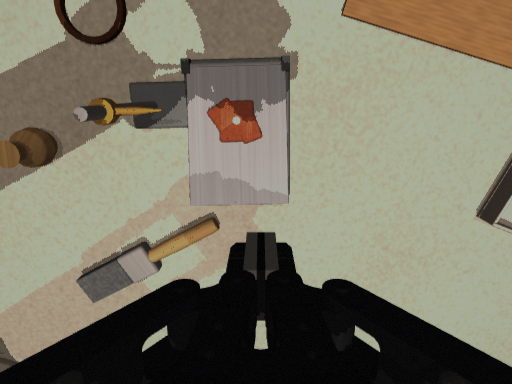

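The wrist view shows the stand nearly aligned with the image. The dot is at (236.5,120.5), the pin tip at about (160,110), the hinge corners at (183,62) and (289,62), and the free edge at row 204, columns 190–288. I'll take a second view from a shifted place for triangulation.

```bash
cat > m.py <<'E'
import sys
from h import *
def feats(c):
    f=c['frame'];hsv=cv2.cvtColor(f,cv2.COLOR_BGR2HSV);b,g,r=[f[...,i].astype(int) for i in range(3)]
    m=((r-b>70)&(r>90)&(hsv[...,0]<9))
    bl,l=blobs(m,150)
    bl=[x for x in bl if x[1][4]<2500]
    out={}
    for ce,s in bl:
        x,y,w,h=s[:4]
        fi=np.zeros(m.shape,'uint8');fi[y:y+h,x:x+w]=(b[y:y+h,x:x+w]>110)
        n,_,st,cc=cv2.connectedComponentsWithStats(fi)
        k=[(cc[i].round(2),st[i][4]) for i in range(1,n) if 12<st[i][4]<200 and np.hypot(*(cc[i]-ce))<15]
        print('sherd',ce,s,'dot',k)
    y=(hsv[...,0]>=12)&(hsv[...,0]<28)&(hsv[...,1]>150)&(r>85)
    bl,l=blobs(y,40)
    for i,(ce,s) in enumerate(bl): print('brass',ce,s)
    return y
E
python3 - <<'E'
from m import *
c=cam('wrist');y=feats(c);f=c['frame']
print(f[105:116,150:172:3].tolist()[5]); 
for r in (104,108,110,112): print(r,f[r,140:175:3].tolist())
E
```

```text
sherd [230.3 122.4] [206 100  55  41 979] dot [(array([234.56, 117.96]), np.int32(50))]
brass [355.4   8.7] [342   0  32  21 176]
brass [442.4  18.2] [ 362    0  150   52 2405]
brass [498.4  39.9] [479  24  33  38 337]
brass [477.7  51.1] [470  46  14   9  42]
brass [101.9 107.2] [ 87  96  25  27 257]
brass [132.4 107.9] [113 105  47   8 273]
brass [246.5 129.1] [243 122   7  14  45]
[[35, 42, 46], [55, 58, 60], [58, 60, 63], [56, 58, 60], [54, 58, 59], [57, 60, 61], [55, 59, 60], [67, 72, 75]]
104 [[27, 44, 61], [29, 39, 50], [29, 34, 40], [30, 34, 37], [34, 34, 37], [31, 32, 35], [57, 60, 62], [57, 61, 62], [55, 58, 59], [55, 57, 59], [56, 59, 60], [53, 57, 57]]
108 [[57, 130, 165], [56, 129, 166], [56, 130, 165], [53, 121, 161], [52, 122, 158], [53, 119, 149], [58, 119, 147], [56, 59, 61], [55, 58, 59], [55, 58, 60], [57, 58, 61], [98, 104, 107]]
110 [[39, 90, 131], [36, 84, 123], [36, 73, 105], [31, 39, 43], [43, 47, 47], [55, 58, 59], [56, 59, 61], [56, 60, 61], [58, 59, 60], [56, 59, 59], [97, 101, 104], [99, 104, 108]]
112 [[43, 45, 46], [41, 44, 45], [42, 44, 45], [42, 44, 45], [43, 43, 45], [55, 58, 60], [54, 57, 59], [55, 58, 58], [56, 58, 60], [68, 71, 73], [98, 104, 107], [99, 105, 107]]
```

nudge_tcp(motion={"ticks": [[0, -0.09, 0, 0, 0, 0, 0], [0, -0.09, 0, 0, 0, 0, 0], [0, -0.09, 0, 0, 0, 0, 0], [0, -0.09, 0, 0, 0, 0, 0]]})

```text
time_s: 1.9
ee_pos: [0.4877, -0.1573, 0.2525]
eef_rot: [0.983, 0.182, 0.0, 0.0]
wrist_force: [-0.0, -0.1, 0.1]
opening: -0.004
gripper_force: 0.0
```

```bash
python3 - <<'E'
from m import *
c=cam('wrist','c_w2');feats(c)
E
```

```text
sherd [323.3 116.1] [ 296   94   55   45 1082] dot [(array([325.45, 115.57]), np.int32(53))]
brass [475.4  13.9] [426   0  86  36 858]
brass [504.9   2.7] [498   0  14   7  44]
brass [219.9 104.8] [205  93  25  27 277]
brass [250.  104.7] [231 102  45   6 201]
brass [320.9 111.5] [316 105  12  16  46]
brass [336.8 122.8] [330 113  11  21  96]
```

View pics/c_w2.png

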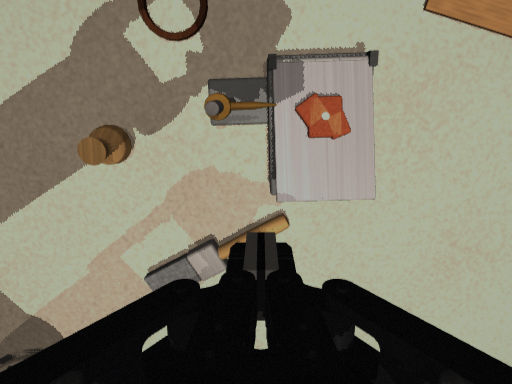

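View 2 shows the dot at (325.5,115.6), the pin tip at about (275,104.5), the hinge corner blocks at (272,61) and (373,58), and the free-edge corners at (275,201) and (375,199).

```bash
python3 - <<'E'
from m import *
import pickle
c=cam('wrist');pickle.dump(c,open('w2.pkl','wb'))
E
```

nudge_tcp(motion={"ticks": [[-0.017, 0.061, 0.04, 0, 0, 0, 0], [-0.017, 0.061, 0.04, 0, 0, 0, 0], [-0.017, 0.061, 0.04, 0, 0, 0, 0], [-0.017, 0.061, 0.04, 0, 0, 0, 0]]})

```text
time_s: 2.4
ee_pos: [0.4941, -0.2207, 0.2121]
eef_rot: [0.984, 0.181, -0.0, -0.0]
wrist_force: [1.2, 0.6, 0.2]
opening: 0.001
gripper_force: 0.0
```

```bash
python3 - <<'E'
from m import *
import pickle
c=cam('wrist','c_w3');feats(c);pickle.dump(c,open('w3.pkl','wb'))
E
```

```text
sherd [263.6  98.9] [241  77  50  45 758] dot []
brass [479.1   4.6] [462   0  34  10  97]
brass [503.4  11. ] [486   4  26  14 102]
brass [110.   81.3] [ 94  65  29  33 453]
brass [147.5  80.2] [124  76  57  10 432]
```

View pics/c_w3.png

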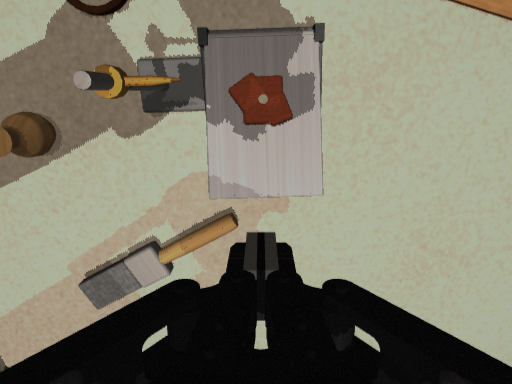

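View 3 shows the dot at (263,99), the pin tip at (180,80), the hinge block corners at about (203,37) and (319,33), and the free-edge corners at about (209,198) and (322.5,194).

```bash
python3 - <<'E'
from h import *
import pickle
a=pickle.load(open('w2.pkl','rb'));b=pickle.load(open('w3.pkl','rb'));t=cam('top');s=cam('side')
P={}
for n,u,v in(('dot',(325.5,115.6),(263,99)),('tip',(275.5,104.5),(180.5,80)),('freeL',(276,201),(209.5,198)),('freeR',(375.5,199),(322.5,194)),('hL',(272,61),(203,37)),('hR',(373.5,58),(319.5,33)),('collar',(219,105),(109,81.5))):
    X,r=tri((a,u),(b,v));P[n]=X;print(n,X.round(4),np.round(r,4),'in top/side',proj(t,X).round(1),proj(s,X).round(1))
for p,q in(('freeL','freeR'),('hL','hR')):
    d=P[p]-P[q];print(np.hypot(*d[:2]),'yaw',np.arctan2(-d[0],d[1]))
d=P['hL']+P['hR']-P['freeL']-P['freeR'];print('yaw x',np.arctan2(d[1],d[0]),'tilt',np.arctan2(-d[2],np.hypot(*d[:2])),np.linalg.norm(d)/2)
o=manip.get_obs();print(o['ee_pos'],R.from_quat(o['eef_rot']).as_matrix().round(3))
E
```

```text
dot [ 0.5588 -0.199   0.064 ] [0.0003 0.0003] in top/side [337.  209.2] [280.1 155.2]
tip [ 0.5523 -0.1463  0.1318] [0.0003 0.0003] in top/side [320.3 207.1] [275.7 145.2]
freeL [ 0.4638 -0.185   0.0731] [0.0001 0.0001] in top/side [332.7 248.9] [311.6 163.9]
freeR [ 0.5039 -0.2737  0.0821] [0.0005 0.0005] in top/side [371.4 232.2] [308.3 140.6]
hL [ 0.5882 -0.1327  0.0392] [0.0005 0.0005] in top/side [307.8 198.3] [260.5 173.1]
hR [ 0.626  -0.2248  0.0423] [0.0005 0.0005] in top/side [344.9 184. ] [261.7 151. ]
collar [ 0.5367 -0.1073  0.137 ] [0.0008 0.0008] in top/side [303.  213.3] [275.5 153.1]
0.09739852465455184 yaw 0.4241866635465701
0.09952765005036351 yaw 0.3902458042356057
yaw x 0.3893947262359652 tilt 0.2699690945414416 0.13826950083498785
[ 0.49472033 -0.21959848  0.21327043] [[ 0.934  0.358  0.001]
 [ 0.358 -0.934 -0.001]
 [ 0.001  0.001 -1.   ]]
```

The stand fit is consistent: origin (0.545,-0.205), yaw 0.39, tilt 0.27, and pointer height about 0.131. Next I press the plate at stand x -54.

nudge_tcp(motion={"ticks": [[-0.002, 0.006, 0.05, 0, 0, 0, 0], [-0.002, 0.006, 0.1, 0, 0, 0, 0], [-0.002, 0.006, 0.12, 0, 0, 0, 0], [-0.002, 0.006, 0.13, 0, 0, 0, 0], [-0.002, 0.006, 0.14, 0, 0, 0, 0], [-0.002, 0.006, 0.15, 0, 0, 0, 0], [-0.002, 0.006, 0.155, 0, 0, 0, 0], [-0.002, 0.006, 0.16, 0, 0, 0, 0], [-0.002, 0.006, 0.16, 0, 0, 0, 0]]})

```text
time_s: 3.45
ee_pos: [0.4947, -0.2261, 0.0523]
eef_rot: [0.983, 0.182, 0.0, 0.0]
wrist_force: [0.3, -0.1, 0.6]
opening: -0.003
gripper_force: 0.0
```

nudge_tcp(motion={"ticks": [[0, 0, 0.001, 0, 0, 0, 0], [0, 0, 0.002, 0, 0, 0, 0], [0, 0, 0.003, 0, 0, 0, 0], [0, 0, 0.003, 0, 0, 0, 0]]})

```text
time_s: 3.85
ee_pos: [0.4947, -0.2261, 0.0494]
eef_rot: [0.983, 0.182, 0.0, 0.0]
wrist_force: [-0.2, -0.1, 0.5]
opening: -0.001
gripper_force: 0.2
```

nudge_tcp(motion={"ticks": [[0, 0, 0.001, 0, 0, 0, 0], [0, 0, 0.002, 0, 0, 0, 0], [0, 0, 0.002, 0, 0, 0, 0]]})

```text
time_s: 4.15
ee_pos: [0.4948, -0.2262, 0.0489]
eef_rot: [0.983, 0.182, -0.0, 0.0]
wrist_force: [-5.2, 3.2, 13.2]
opening: -0.001
gripper_force: 6.5
```

nudge_tcp(motion={"ticks": [[0, 0, 0.001, 0, 0, 0, 0], [0, 0, 0.002, 0, 0, 0, 0], [0, 0, 0.002, 0, 0, 0, 0]]})

```text
time_s: 4.45
ee_pos: [0.4949, -0.2263, 0.0486]
eef_rot: [0.983, 0.182, -0.0, -0.0]
wrist_force: [-10.8, 5.7, 26.8]
opening: -0.002
gripper_force: 13.5
```

The firm stop is reached: tip at z 0.038 with 13–27 N. Now I retreat and check the plate.

nudge_tcp(motion={"ticks": [[0, 0, -0.05, 0, 0, 0, 0], [0, 0, -0.1, 0, 0, 0, 0], [0, 0, -0.15, 0, 0, 0, 0], [0, 0, -0.166, 0, 0, 0, 0], [0, 0, -0.166, 0, 0, 0, 0], [0, 0, -0.166, 0, 0, 0, 0]]})

```text
time_s: 5.05
ee_pos: [0.4941, -0.2257, 0.2102]
eef_rot: [0.983, 0.182, -0.0, -0.001]
wrist_force: [-0.6, 0.5, -0.3]
opening: 0.0
gripper_force: 0.0
```

```bash
python3 - <<'E'
from m import *
import pickle
b=cam('wrist','d_w');feats(b)
O=np.array([.5447,-.2052,0]);Rz=R.from_euler('z',.39)
for n,p in(('dot',(.01,0,.046)),('press',(-.054,0,.038)),('freeL',(-.072,.05,.038)),('freeR',(-.072,-.05,.038)),('tip',(.03,.051,.131))): print(n,proj(b,O+Rz.apply(p)).round(1))
print(manip.get_obs()['ee_pos'])
E
```

```text
sherd [272.  120.2] [264 114  22  13 152] dot [(array([280.16, 124.4 ]), np.int32(50))]
brass [477.8   3.4] [462   0  29  10  88]
brass [505.5   9.7] [498   3  14  14 104]
brass [100.8  77.7] [ 84  61  29  34 459]
brass [138.7  76.8] [115  72  57  11 430]
dot [258.5 102.4]
press [260.2 171. ]
freeL [209.6 190.1]
freeR [311.8 187.8]
tip [173.5  75.1]
[ 0.49362677 -0.22531678  0.2092059 ]
```

View pics/d_w.png

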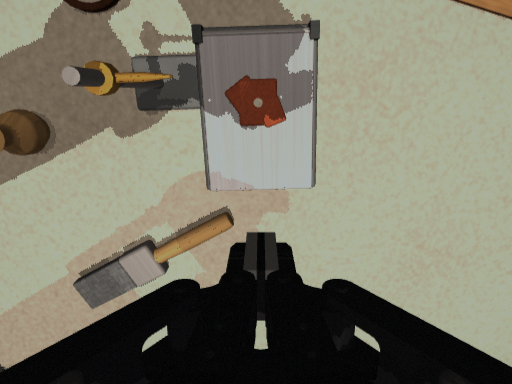

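The plate is level: the dot is at (258,102.5) against a predicted (258.5,102.4) for the level pose, and the pin tip is at (171,77). Next I move above the loupe with the gripper open.

nudge_tcp(motion={"ticks": [[0, 0, -0.04, 0, 0, 0, 0], [0.274, -0.402, -0.04, 0, 0, -0.27, 1], [0.274, -0.402, -0.04, 0, 0, -0.27, 1], [0.274, -0.402, -0.04, 0, 0, -0.27, 1], [0.274, -0.402, -0.04, 0, 0, -0.27, 1], [0.274, -0.402, -0.04, 0, 0, -0.27, 1], [0.274, -0.402, -0.04, 0, 0, -0.27, 1], [0.274, -0.402, -0.04, 0, 0, -0.27, 1], [0.274, -0.402, -0.04, 0, 0, -0.27, 1], [0.274, -0.402, -0.04, 0, 0, -0.27, 1]]})

```text
time_s: 6.1
ee_pos: [0.5972, 0.2138, 0.2482]
eef_rot: [0.95, 0.313, -0.002, -0.0]
wrist_force: [0.7, -0.7, -0.1]
opening: 0.999
gripper_force: 0.0
```

nudge_tcp(motion={"ticks": [[0, 0, 0, 0, 0, 0, 1], [0, 0, 0, 0, 0, 0, 1], [0, 0, 0, 0, 0, 0, 1]]})

```text
time_s: 6.4
ee_pos: [0.5976, 0.2108, 0.2495]
eef_rot: [0.95, 0.312, -0.002, -0.0]
wrist_force: [-0.8, -0.0, 0.1]
opening: 1.002
gripper_force: 0.0
```

```bash
python3 - <<'E'
from m import *
import pickle
c=cam('wrist','e_w1');pickle.dump(c,open('e1.pkl','wb'))
d=c['frame'].max(2)<62
for ce,s in blobs(d,150)[0]: print(ce,s)
print(manip.get_obs()['ee_pos'])
E
```

```text
[235.2  69.3] [207  39  60  64 704]
[460.5  94.7] [ 413   76   99   47 2481]
[237.3 151.2] [ 229  108   17   88 1293]
[494.4 155.1] [482 135  30  45 660]
[260.  336.2] [    0   226   512   158 36910]
[311.3 327. ] [298 319  32  23 271]
[0.59779634 0.21044502 0.25013837]
```

View pics/e_w1.png

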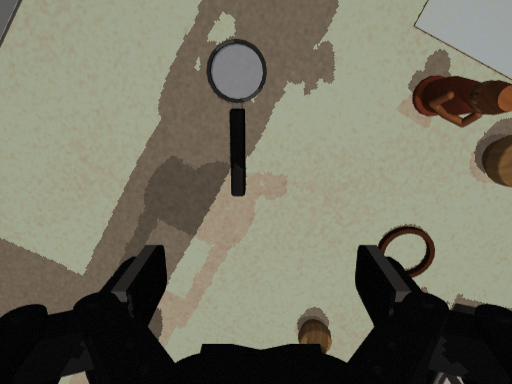

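The loupe handle runs from (237.5,108) to (238,196) and the lens centre is at (237,71), roughly in line with the tool x axis. I'll take a second, closer view above the grip point.

nudge_tcp(motion={"ticks": [[0.02, -0.026, 0.07, 0, 0, 0, 1], [0.02, -0.026, 0.07, 0, 0, 0, 1], [0.02, -0.026, 0.07, 0, 0, 0, 1], [0.02, -0.026, 0.07, 0, 0, 0, 1]]})

```text
time_s: 6.85
ee_pos: [0.599, 0.2434, 0.1817]
eef_rot: [0.95, 0.312, -0.0, 0.0]
wrist_force: [0.8, 0.5, 1.4]
opening: 1.001
gripper_force: 0.0
```

```bash
python3 - <<'E'
from m import *
import pickle
def L(c):
    m=c['frame'].max(2)<62; bl,l=blobs(m,400); n,l,s,ce=cv2.connectedComponentsWithStats(m.astype('uint8'))
    out={}
    for i in range(1,n):
        x,y,w,h,A=s[i]
        if A<400 or y>215 or x+w>400: continue
        pts=np.argwhere(l==i)[:,::-1].astype(np.float32)
        if h>2*w or w>2*h:
            r=cv2.minAreaRect(pts);print('handle',r);b=cv2.boxPoints(r);b=b[np.argsort(b[:,1])];out['lensend']=b[:2].mean(0);out['tail']=b[2:].mean(0);out['hc']=np.array(r[0])
        elif .8<w/h<1.25: e=cv2.fitEllipse(cv2.convexHull(pts.astype(np.int32)));print('rim',e,x,y,w,h);out['lens']=np.array(e[0])
    return out
a=pickle.load(open('e1.pkl','rb'));b=cam('wrist','e_w2');pickle.dump(b,open('e2.pkl','wb'))
A=L(a);B=L(b);P={}
for k in A:
    if k in B: P[k],r=tri((a,A[k]),(b,B[k]));print(k,A[k],B[k],P[k].round(4),np.round(r,4),onz(a,A[k],.016).round(4),onz(b,B[k],.016).round(4))
if 'tail' in P and 'lens' in P:
    d=P['lens']-P['tail'];print(np.linalg.norm(d[:2]),'yaw',np.arctan2(d[1],d[0]))
    Pz=[onz(b,B[k],z) for k,z in(('lens',.014),('tail',.018))];d=Pz[0]-Pz[1];u=d[:2]/np.linalg.norm(d[:2]);print('yaw',np.arctan2(d[1],d[0]),np.linalg.norm(d[:2]),'grip',Pz[0][:2]-.065*u)
o=manip.get_obs();r=R.from_quat(o['eef_rot']);print(o['ee_pos'],r.as_matrix().round(4),np.arctan2(*r.as_matrix()[[1,0],0]))
E
```

```text
rim ((236.19198608398438, 70.49456787109375), (59.856407165527344, 63.62455749511719), 172.47190856933594) 207 39 60 64
handle ((237.1864013671875, 151.49684143066406), (87.15696716308594, 15.065631866455078), 89.02897644042969)
rim ((259.6498718261719, 90.95298767089844), (72.31240844726562, 75.60572052001953), 2.147030830383301) 224 53 73 77
handle ((259.5, 185.49996948242188), (16.999996185302734, 100.99998474121094), 0.0)
lens [236.19198608  70.49456787] [259.64987183  90.95298767] [0.6587 0.2872 0.0139] [0. 0.] [0.6586 0.2871 0.016 ] [0.6587 0.2872 0.016 ]
lensend [236.44789  107.924614] [259.5     134.99997] [0.6275 0.2646 0.0162] [0.0002 0.0002] [0.6273 0.2647 0.016 ] [0.6277 0.2646 0.016 ]
tail [237.92491 195.06906] [259.5     235.99997] [0.5475 0.2059 0.0187] [0.0002 0.0002] [0.5465 0.2056 0.016 ] [0.5467 0.205  0.016 ]
hc [237.18640137 151.49684143] [259.5        185.49996948] [0.5886 0.2362 0.0153] [0.0003 0.0003] [0.5885 0.2363 0.016 ] [0.5891 0.2362 0.016 ]
0.13774172920562858 yaw 0.6321298990194733
yaw 0.6333632901923296 0.13796967845096691 grip [0.60630852 0.24877414]
[0.59994237 0.2434799  0.18315766] [[ 8.054e-01  5.927e-01  2.500e-03]
 [ 5.927e-01 -8.054e-01  1.000e-04]
 [ 2.000e-03  1.400e-03 -1.000e+00]] 0.6344454334767105
```

Two views agree: lens at z about 0.014 with 138 mm from tail to lens, grip at (0.6063,0.2488), yaw 0.633. Now I descend and grasp.

nudge_tcp(motion={"ticks": [[0.008, 0, 0.05, 0, 0, 0, 1], [0.008, 0, 0.1, 0, 0, 0, 1], [0.008, 0, 0.14, 0, 0, 0, 1], [0.008, 0, 0.16, 0, 0, 0, 1], [0.008, 0, 0.167, 0, 0, 0, 1], [0.008, 0, 0.167, 0, 0, 0, 1], [0.008, 0, 0.167, 0, 0, 0, 1]]})

```text
time_s: 7.6
ee_pos: [0.6077, 0.2495, 0.0173]
eef_rot: [0.95, 0.312, 0.002, 0.0]
wrist_force: [-0.0, -0.6, 0.1]
opening: 1.001
gripper_force: 0.0
```

```bash
python3 -c "
from h import *
print(manip.get_obs()['ee_pos'],tool(np.array([.6063,.2488,.014])-manip.get_obs()['ee_pos']))"
```

```text
[0.60765267 0.24948623 0.01732236] [-0.00151078 -0.00025721  0.00331513]
```

nudge_tcp(motion={"ticks": [[-0.0015, 0, 0.003, 0, 0, 0, 1], [-0.0015, 0, 0.003, 0, 0, 0, 0], [-0.0015, 0, 0.003, 0, 0, 0, 0], [-0.0015, 0, 0.003, 0, 0, 0, 0], [-0.0015, 0, 0.003, 0, 0, 0, 0], [-0.0015, 0, 0.003, 0, 0, 0, 0], [-0.0015, 0, 0.003, 0, 0, 0, 0], [-0.0015, 0, 0.003, 0, 0, 0, 0], [-0.0015, 0, 0.003, 0, 0, 0, 0], [-0.0015, 0, 0.003, 0, 0, 0, 0]]}, squeeze=70)

```text
time_s: 8.6
ee_pos: [0.6044, 0.2486, 0.0116]
eef_rot: [0.95, 0.313, 0.0, 0.0]
wrist_force: [0.3, -0.1, 1.8]
opening: 0.168
gripper_force: 71.1
```

The handle is gripped (opening 0.168, 71 N). Now I lift and carry it over the stand.

nudge_tcp(motion={"ticks": [[0, 0, -0.01, 0, 0, 0, 0], [0, 0, -0.04, 0, 0, 0, 0], [0, 0, -0.08, 0, 0, 0, 0], [0, 0, -0.12, 0, 0, 0, 0], [0, 0, -0.16, 0, 0, 0, 0], [0, 0, -0.2, 0, 0, 0, 0], [0, 0, -0.24, 0, 0, 0, 0], [0, 0, -0.24, 0, 0, 0, 0]]})

```text
time_s: 9.4
ee_pos: [0.6071, 0.2492, 0.2597]
eef_rot: [0.95, 0.313, 0.006, 0.001]
wrist_force: [2.2, 0.2, -0.9]
opening: 0.167
gripper_force: 70.6
```

nudge_tcp(motion={"ticks": [[-0.04, 0.03, 0, 0, 0, 0.03, 0], [-0.08, 0.07, 0, 0, 0, 0.06, 0], [-0.12, 0.1, 0, 0, 0, 0.09, 0], [-0.155, 0.13, 0, 0, 0, 0.12, 0], [-0.19, 0.16, 0, 0, 0, 0.15, 0], [-0.225, 0.19, 0, 0, 0, 0.18, 0], [-0.26, 0.22, 0, 0, 0, 0.21, 0], [-0.295, 0.25, 0, 0, 0, 0.243, 0], [-0.33, 0.28, 0, 0, 0, 0.243, 0], [-0.35, 0.3, 0, 0, 0, 0.243, 0]]})

```text
time_s: 10.4
ee_pos: [0.499, -0.2033, 0.2507]
eef_rot: [0.981, 0.194, -0.001, -0.0]
wrist_force: [1.4, 0.2, -1.2]
opening: 0.169
gripper_force: 70.6
```

nudge_tcp(motion={"ticks": [[-0.01, 0.017, 0, 0, 0, 0, 0], [-0.01, 0.017, 0, 0, 0, 0, 0], [-0.01, 0.017, 0, 0, 0, 0, 0]]})

```text
time_s: 10.7
ee_pos: [0.4975, -0.2197, 0.2507]
eef_rot: [0.981, 0.195, -0.0, -0.001]
wrist_force: [0.7, 0.6, -1.2]
opening: 0.171
gripper_force: 70.6
```

```bash
python3 - <<'E'
from m import *
import pickle
b=cam('wrist','f_w');pickle.dump(b,open('f.pkl','wb'));cam('side','f_s');cam('top','f_t')
o=manip.get_obs();r=R.from_quat(o['eef_rot']);print(o['ee_pos'],np.arctan2(*r.as_matrix()[[1,0],0]),r.as_matrix()[:,2].round(4))
E
```

```text
[ 0.49801047 -0.21900629  0.25109371] 0.3942544289731798 [-4.e-04  6.e-04 -1.e+00]
```

View pics/f_w.png

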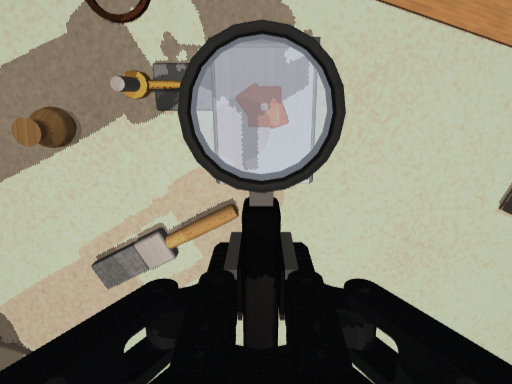

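The loupe is held level in view, with the rim centre at about (262,105), the sherd seen through the lens and the pin tip hidden at the rim's left. Ten pictures have been viewed, so I continue by numbers only.

```bash
cat > lens.py <<'E'
from m import *
def rim(c,guess,rmax,dark=55):
    # radial profile: outer and inner dark boundary about the guess, ellipse fit
    g=c['frame'].max(2).astype(int);inn=[];out=[]
    for a in np.linspace(0,2*np.pi,180,endpoint=False):
        rr=np.arange(rmax*.55,rmax*1.35,.25);xy=np.c_[guess[0]+rr*np.cos(a),guess[1]+rr*np.sin(a)]
        ok=(xy[:,0]>=0)&(xy[:,0]<511)&(xy[:,1]>=0)&(xy[:,1]<383)
        v=np.where(ok,g[np.clip(xy[:,1].round().astype(int),0,383),np.clip(xy[:,0].round().astype(int),0,511)],255)
        k=np.where(v<dark)[0]
        if len(k)<3: continue
        e=k[0]
        while e+1<len(v) and v[e+1]<dark: e+=1
        inn.append(xy[k[0]]);out.append(xy[e])
    def fit(p):
        p=np.array(p,np.float32)
        for _ in range(4):
            e=cv2.fitEllipse(p);q=R.from_euler('z',-np.radians(e[2])).apply(np.c_[p-e[0],np.zeros(len(p))])[:,:2]/(np.array(e[1])/2)
            k=abs(np.hypot(*q.T)-1)<.04
            if k.sum()<20: break
            p=p[k]
        return e,len(p)
    return fit(inn),fit(out)
E
python3 - <<'E'
from lens import *
import pickle
b=pickle.load(open('f.pkl','rb'))
o=manip.get_obs();r=R.from_quat(o['eef_rot']);w=cam('wrist');t=cam('top');s=cam('side')
for nz in(-.009,0,.009):
    X=o['ee_pos']+r.apply([.0657,0.0006,.0016+nz]);print('pred',nz,X.round(4),proj(w,X).round(1),proj(s,X).round(1),proj(t,X).round(1))
for k in rim(w,(262,105),82): print('wrist',k)
X=o['ee_pos']+r.apply([.0657,0.0006,.0016])
print(324*.064/np.linalg.norm(X-s['C']),324*.064/np.linalg.norm(X-t['C']))
for n,c in(('side',s),('top',t)):
    p=proj(c,X); 
    for dk in(50,65): print(n,dk,rim(c,p,363*.032/np.linalg.norm(X-c['C']),dk))
    x,y=p.round().astype(int); g=c['frame'].max(2); print(g[y,x-30:x+31:1]); print(g[y-25:y+26,x])
E
```

```text
pred -0.009 [ 0.5589 -0.1943  0.2585] [260.2 113.5] [282.5  90.3] [358.6 193.8]
pred 0 [ 0.5589 -0.1943  0.2495] [260.2 112.1] [282.3  93.8] [357.2 194.7]
pred 0.009 [ 0.5589 -0.1943  0.2405] [260.2 110.9] [282.1  97.2] [355.8 195.6]
wrist (((261.2193603515625, 107.041015625), (142.001708984375, 146.86431884765625), 0.2671830654144287), 180)
wrist (((261.1279296875, 105.69952392578125), (166.3828887939453, 170.5382537841797), 179.54638671875), 179)
22.626728563370126 29.327169485121992
side 50 ((((277.37579345703125, 78.57364654541016), (4.475036144256592, 5.7229413986206055), 175.23727416992188), 9), (((268.1584167480469, 77.61569213867188), (4.369579792022705, 14.13715648651123), 0.0), 9))
side 65 ((((281.1551208496094, 91.3285903930664), (17.22303009033203, 24.952198028564453), 107.32589721679688), 35), (((277.74871826171875, 89.70867156982422), (20.494831085205078, 36.61900329589844), 115.24651336669922), 60))
[144 144 144 144 144 144 144 144 144 144 144 143 142 141 138 129 113  93
  73  67  75  86 100 112 124 132 134 136 137 136 136 134 133 132 131 129
 126 121 111  99  87  75  
[... 492 characters left out ...]
3881835938), 35))
top 65 ((((357.28863525390625, 194.32418823242188), (28.92890739440918, 31.31828498840332), 139.37261962890625), 155), (((356.70556640625, 194.5508575439453), (32.304264068603516, 34.47358322143555), 92.93815612792969), 134))
[ 94  94  95  94  95  93  92  92  92  94  93  85  66  42  31  46  76 103
 120 131 136 134 131 134 139 140 141 142 140 139 139 139 139 139 140 139
 140 139 139 140 139 138 132 117  93  67  47  65 100 125 136 138 139 139
 139 138 138 138 136 134 129]
[142 142 142 141 140 138 129 104  70  57  80 109 130 140 141 141 142 141
 141 141 140 140 140 140 139 139 138 139 140 141 140 141 140 141 140 139
 138 130 106  70  45  62  97 115 123 127 132 136 137 138 138]
```

The top view puts the lens at (357,194.5) against a predicted (357.2,194.7), and the side view at about (283,93.3) against (282.3,93.8), so it is level and sits in the grip as expected. I align over the sherd, descend to near height, and compare with the pointer.

nudge_tcp(motion={"ticks": [[-0.009, 0.005, 0, 0, 0, 0, 0], [-0.009, 0.005, 0, 0, 0, 0, 0], [-0.009, 0.005, 0.03, 0, 0, 0, 0], [-0.009, 0.005, 0.06, 0, 0, 0, 0], [-0.009, 0.005, 0.08, 0, 0, 0, 0], [-0.009, 0.005, 0.1, 0, 0, 0, 0], [-0.009, 0.005, 0.11, 0, 0, 0, 0], [-0.009, 0.005, 0.11, 0, 0, 0, 0], [-0.009, 0.005, 0.11, 0, 0, 0, 0]]})

```text
time_s: 11.9
ee_pos: [0.4919, -0.2287, 0.1422]
eef_rot: [0.981, 0.195, 0.0, 0.0]
wrist_force: [0.4, 1.1, -0.6]
opening: 0.168
gripper_force: 70.6
```

```bash
python3 - <<'E'
from lens import *
import pickle
w=cam('wrist','g_w');t=cam('top','g_t');s=cam('side','g_s')
o=manip.get_obs();r=R.from_quat(o['eef_rot']);X=o['ee_pos']+r.apply([.067,0.0006,.0016])
print('tcp',o['ee_pos'],np.arctan2(*r.as_matrix()[[1,0],0]),'lens',X)
for n,c,g in(('wrist',w,(261,106)),('top',t,proj(t,X)),('side',s,proj(s,X))):
    print(n,'lens pred',proj(c,X).round(1),'dot pred',proj(c,[.554,-.2014,.046]).round(1))
print(rim(w,(261,106),82)); print([rim(t,proj(t,X),16,d) for d in(55,65)])
S=s['frame'];hs=cv2.cvtColor(S,cv2.COLOR_BGR2HSV)
y=(hs[...,0]>=12)&(hs[...,0]<30)&(hs[...,1]>110);y[:, :255]=0;y[:,310:]=0;y[:120]=0;y[190:]=0
for b in blobs(y,8)[0]: print('side brass',b)
ang=np.linspace(0,2*np.pi,60)
for z in(.126,.128,.130,.132,.134):
    p=np.array([proj(s,[.5363+.01*np.cos(a),-.1068+.01*np.sin(a),z+h]) for a in ang for h in(-.006,.006)]);print(z,p.min(0).round(1),p.max(0).round(1),'tip',proj(s,[.5523,-.1463,z]).round(1))
x,yy=proj(s,X).round().astype(int)
np.set_printoptions(linewidth=200)
print(x,yy);print(S.max(2)[yy-16:yy+17,x-24:x+25:2])
E
```

```text
tcp [ 0.49228831 -0.22889246  0.14274665] 0.39280279039264804 lens [ 0.55441849 -0.20380306  0.14123596]
wrist lens pred [261.  108.1] dot pred [257.1 100.8]
top lens pred [347.4 206. ] dot pred [336.3 212.2]
side lens pred [283.4 130.7] dot pred [281.7 160.4]
((((261.13922119140625, 107.1707534790039), (142.20523071289062, 146.73849487304688), 179.80844116210938), 180), (((261.1716003417969, 105.70869445800781), (166.2340850830078, 170.40049743652344), 0.14176087081432343), 180))
[((((349.9788513183594, 208.78843688964844), (23.54010772705078, 33.29170227050781), 119.46269989013672), 59), (((349.4039306640625, 209.89390563964844), (25.93158531188965, 36.71898651123047), 108.03227233886719), 58)), ((((348.0814514160156, 206.3836669921875), (24.77603530883789, 28.276899337768555), 134.8818359375), 95), (((346.5028381347656, 209.0200958251953), (32.55139923095703, 33.38399124145508), 43.40248489379883), 43))]
side brass (array([258.1, 125.4])
[... 3097 characters left out ...]
 153 153 153 152 149 138 126 119 113 122 135 145 151 154 153 153 153 152 153 152]
 [154 154 154 154 154 153 154 154 153 152 151 147 144 141 145 150 152 153 153 153 153 152 153 152 153]
 [154 153 153 153 154 153 154 153 148 147 152 153 152 152 152 154 153 153 153 154 153 153 153 153 153]
 [153 153 154 154 154 154 154 151 137 136 148 153 154 154 154 154 154 153 153 153 154 154 153 153 153]
 [154 154 153 153 154 154 153 150 121 117 142 153 153 154 154 154 153 154 153 154 154 154 154 154 153]
 [154 154 153 154 154 153 153 148 103  94 134 153 154 154 155 154 154 154 154 154 153 153 153 153 154]
 [153 154 153 154 154 153 154 148  93  78 130 153 154 154 154 154 155 154 154 154 154 154 154 154 154]]
```

nudge_tcp(motion={"ticks": [[-0.001, -0.002, 0.006, 0, 0, 0, 0], [-0.001, -0.002, 0.011, 0, 0, 0, 0], [-0.001, -0.002, 0.011, 0, 0, 0, 0], [-0.001, -0.002, 0.011, 0, 0, 0, 0], [-0.001, -0.002, 0.011, 0, 0, 0, 0], [-0.001, -0.002, 0.011, 0, 0, 0, 0], [-0.001, -0.002, 0.011, 0, 0, 0, 0]]})

```text
time_s: 12.75
ee_pos: [0.4899, -0.2269, 0.1304]
eef_rot: [0.981, 0.195, 0.0, 0.0]
wrist_force: [-0.5, 0.6, -0.5]
opening: 0.172
gripper_force: 70.6
```

```bash
python3 - <<'E'
from lens import *
for _ in range(2):
    w=cam('wrist','h_w');o=manip.get_obs();r=R.from_quat(o['eef_rot']);X=o['ee_pos']+r.apply([.0675,0.0006,.0016]);print('tcp',o['ee_pos'],'lens',X.round(4),o['wrist_force'],o['gripper_force'],r.as_matrix()[:,2].round(4))
print(rim(w,(261,106),82)[1],'dot pred',proj(w,[.554,-.2014,.046]))
# dot seen through the lens: brightest small spot within the sherd
f=w['frame'];g=cv2.GaussianBlur(f,(3,3),0).astype(int)
hs=cv2.cvtColor(f,cv2.COLOR_BGR2HSV)
red=((f[...,2].astype(int)-f[...,0])>25).astype('uint8');m=np.zeros_like(red);cv2.circle(m,(261,106),68,1,-1);red*=m
for b in blobs(red,100)[0]: print('sherd thru lens',b)
hole=cv2.morphologyEx(red,cv2.MORPH_CLOSE,np.ones((15,15)))-red
for b in blobs(hole,20)[0]: print('hole',b)
s=cam('side','h_s')['frame'];x=283;print(s.max(2)[112:150,x])
hs=cv2.cvtColor(s,cv2.COLOR_BGR2HSV);y=(hs[...,0]>=12)&(hs[...,0]<30)&(hs[...,1]>110);y[:, :262]=0;y[:,300:]=0;y[:140]=0;y[175:]=0
print([b for b in blobs(y,8)[0]])
t=cam('top','h_t')['frame'];hs=cv2.cvtColor(t,cv2.COLOR_BGR2HSV);y=(hs[...,0]>=12)&(hs[...,0]<30)&(hs[...,1]>110);print([b for b in blobs(y[195:225,290:330],5)[0]])
E
```

```text
tcp [ 0.48992103 -0.22690454  0.13043196] lens [ 0.5525 -0.2016  0.1288] [ 0.92190094 -0.55589725 -0.47458309] 70.61136960983276 [ 2.e-04 -1.e-04 -1.e+00]
tcp [ 0.4899051  -0.22690223  0.13045291] lens [ 0.5525 -0.2016  0.1289] [-0.59240979 -0.27823679  0.15775761] 70.61208128929138 [ 2.e-04 -2.e-04 -1.e+00]
(((261.1667785644531, 105.7753677368164), (166.21395874023438, 170.51214599609375), 0.8590281009674072), 180) dot pred [260.86133578  99.26910346]
hole (array([278.4,  72.8]), array([273,  70,  10,  10,  29], dtype=int32))
[ 88  93 102 122 140 146 148 148 148 148 149 148 148 146 134 108  81  80
  95 103 110 125 144 151 152 149 135 106  69  47  42  43  61 101 137 152
 154 154]
[(array([276.4, 156.7]), array([273, 154,   8,   7,  42], dtype=int32))]
[(array([20.7, 15.4]), array([17, 14,  9,  4, 23], dtype=int32)), (array([10.4, 20.4]), array([ 8, 16,  8,  8, 31], dtype=int32))]
```

nudge_tcp(motion={"ticks": [[0.001, 0, -0.001, 0, 0, 0, 0], [0.001, 0, -0.001, 0, 0, 0, 0], [0.001, 0, -0.001, 0, 0, 0, 0], [0.001, 0, -0.001, 0, 0, 0, 0], [0.001, 0, -0.001, 0, 0, 0, 0], [0.001, 0, -0.001, 0, 0, 0, 0], [0.001, 0, -0.001, 0, 0, 0, 0], [0.001, 0, -0.001, 0, 0, 0, 0]]})

```text
time_s: 13.75
ee_pos: [0.4908, -0.2265, 0.1313]
eef_rot: [0.981, 0.195, 0.0, 0.0]
wrist_force: [0.0, 0.1, -1.2]
opening: 0.17
gripper_force: 70.6
```

```bash
python3 -c "
from rig import manip, optics
o=manip.get_obs();print(o['ee_pos'],abs(o['joint_velocities']).max())
print(manip.job_done())"
```

```text
[ 0.49075155 -0.22645179  0.13129354] 0.001471689737883368
the job is handed in; nothing more can be done
None
```

I pressed the plate fully down, and the gripper is holding the loupe level and still over the sherd at about 0.130 m, within about 2 mm of the pointer height by my measurements; the job was handed in at about 13.8 s, and no verdict was returned.

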